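Walk the kerb bar up to the drip tray

TASK

Walk the long square hinoki kerb bar across the counter up to the front of the long drip tray without lifting it: swing one end forward to the tray while the other end stays where it lies, then swing that other end forward while the first stays put. Leave the bar lying flat on the counter along the tray's front edge, with less than 30 mm of gap at both ends and not riding on the rim, within the tray's length, and let go of it.

Things in the scene. Friction and masses are not known exactly. Their poses are not given: they have to be found in the camera images.
- kerb: plain pale hinoki bar, 280 mm long, 30 wide, 40 tall, about 250 g, loose on the counter between robot and tray (a like bar 130 mm long and a thin flat stake are bystanders). Origin at the centre of its underside; y along its length (roughly to the robot's left), x across it towards the tray, z up. Slides with ordinary friction; can be gripped across its width near either end.
- kerb_left (a point): centre of the bar's left end face (its +y end), 140 mm from the bar's middle and 20 mm above its underside; axes as the bar's
- kerb_right (a point): centre of the bar's right end face (its -y end), 140 mm from the bar's middle and 20 mm above its underside; axes as the bar's
- tray: drip tray: shallow dark steel, 400 mm long, 130 deep, rim 8 tall, fixed beyond the bar; on it stand a black pot (75 tall, 30 or more behind the front edge) and a small clay pot. Origin at the centre of its underside; y along its length (to the robot's left), x away from the robot. Its front edge is at x = -65 mm; a bar with its centre line at x = -93 mm leaves a 13 mm gap.

How it is judged:
By the outcome, as a careful person would: the job done as asked, in the order asked, and still so for the second after the job is handed in, with the robot touching nothing.
It also fails if it takes over 45 s, if anything falls off the work surface, if the arm or the gripper's body presses on something with over 40 N, if the wrist force passes 120 N, or if a joint passes its speed limit or range.

ROBOT

A 7-joint arm with a two-finger parallel gripper is mounted at the origin on the work surface. World frame = base frame: x ahead of the robot, y to its left, z up, the work surface at z = 0. Lengths are in m, angles in degrees, forces in N, time in s.
With the tool pointing down it reaches from about 0.425 to 0.8 m from the base axis. Payload 8.3 kg.
Tool frame: the origin (TCP) lies at the very end of the fingers, on their centre line; the grasp point (between the pads) lies 19 mm behind it (env.grip_depth is the distance from the TCP to the grasp point, in m); x points along the fingers, z is the direction in which the jaws open and shut, and the axes are right-handed (so a half turn about x gives the same grasp; the last joint's range is limited). The gripper opens to 85 mm and grips with 20 to 120 N. Pads are 22 mm wide; open, the fingers measure 114 mm over their backs; the gripper's body (76 mm by 85 mm) begins 54 mm behind the grasp point. The pads swing forward as they close: fully open they stand 13 mm farther back than shut.
Start: joints at [67.042, 21.967, 0.94, 78.501, -0.361, 79.538, -2.664], TCP at [0.207, -0.59, 0.211] pointing down, gripper open.
Joint ranges: [-169.22, 169.22], [-14.56, 117.87], [-87.37, 89.26], [10.42, 133.3], [-82.24, 262.24], [0.94, 117.77], [-172.7, 172.7]. Speed limits (degrees/s): [136.94, 136.94, 172.46, 172.46, 180, 180, 180].

INTERFACE

Orientations are given as a 3x3 rotation matrix whose columns are the frame's x, y, z axes.
In Python, from cell import env gives the robot as it stands.
- The arm moves only by the tool step_arm, never from a script. Its argument "plan" is a list that holds one entry, the list of rows, each a list of 7 numbers: the turn, a rotation vector about the tool's x, y, z in rad, then the shift along the tool's x, y, z in m, then the finger opening in m, from 0 to 0.0854. In form: [[[wx, wy, wz, tx, ty, tz, grip], ...]]. A call has exactly 8 rows; each row is the pose to reach, as a shift and turn from the pose commanded when the call began, along the tool's axes at that moment; what a row does not reach only later rows make up. A row lasts 1/10 s, in which the tool goes at most 50 mm and 8.59 degrees, less where a joint would pass 70% of its speed; a pose out of reach is approached as far as the arm can. A call with a gripper value outside its range is refused whole. The fingers move at their own pace and stop on an object; "newtons" is the grip in N (left out, the last holds). Time passes only in rows, so rows that repeat a pose let the fingers close, or fill a call up. It gives the time, the measured TCP pose, the force and the opening at its end, in the units of the state.
- env.read_state(): the state, without advancing time (a new reading comes with each control period).
- env.snapshot(name): name is "side" or "top" or "wrist"; returns the picture (384x512x3 uint8, red, green, blue); there is no depth.
- env.camera_params(name): a dict with "fx", "fy", "cx", "cy" (pixels), "rvec" (rotation vector, rad) and "tvec" (3), from world to camera coordinates, as OpenCV has them. Camera axes: x right, y down, z forward; pixel columns grow to the right and rows downward; lengths in m; the calibration is good to about 2 mm. A picture is of the moment at which its call begins: read the wrist's pose just before it. camera_params takes no time and is no camera call; for the wrist camera it gives the pose at the moment of the call.
- env.close_job(): hands the job in, once; it reports no verdict.
The state is a dict: "time_s": time; "joints": joint angles; "qvel": joint speeds; "joint_torque": joint torques, N m; "ee_pos": TCP position; "orientation": TCP orientation; "ft_force": force on the tool from outside, world axes, zero at the start; "torque": the same for the moment, N m; "grip_width": finger opening in m.
Only numpy, scipy, OpenCV 4.12 (cv2) and the standard library are available. Lean on these libraries where they do the work, as an engineer would, in place of code of your own. Each camera call takes 0.05 s, during which the arm holds its last target.

## Working session

There is one attempt and no reset: what is moved stays moved. The work goes in short steps, Python scripts to look and compute and a tool call to move; the robot and the scene stay as the last step left them, time stands still between calls to the robot, and variables do not carry over. Pictures are saved under pics/ and viewed, and the job is handed in when it is done.

Besides the shell and the picture viewer there is one more tool, called after "Request:" as name(argument=value, ...), one argument or row to a line, values as JSON. step_arm: Moves the arm, as the interface text tells. Its arguments: {"type":"object","properties":{"plan":{"type":"array","items":{"type":"array","items":{"type":"array","items":{"type":"number"}}}},"newtons":{"type":"number"}},"required":["plan"]}

```bash
ls; mkdir -p pics
python3 - <<'E'
from cell import env
import cv2,numpy as np
s=env.read_state(); print(s)
for n in ["top","side"]:
    im=env.snapshot(n); cv2.imwrite(f"pics/{n}0.png",im[:,:,::-1]); print(n,env.camera_params(n))
E
```

```text
pics
{'time_s': 0.0, 'joints': array([67.04206335, 22.01700515,  0.93643752, 78.56052524, -0.36120932,
       79.53801254, -2.6662735 ]), 'qvel': array([0.02270024, 0.05141279, 0.0277001 , 0.04926246, 0.0083556 ,
       0.0373274 , 0.0049639 ]), 'joint_torque': array([ 2.90200069e-04, -6.27597857e+01,  8.44594203e-01, -3.71830523e+01,
        1.65794796e-02,  1.43928715e-02,  1.07917078e-04]), 'ee_pos': array([ 0.20700121, -0.58915522,  0.20996579]), 'orientation': array([[-6.72198353e-04,  9.43470386e-01,  3.31456150e-01],
       [ 1.84957958e-03,  3.31456831e-01, -9.43468573e-01],
       [-9.99998064e-01, -2.11434957e-05, -1.96782829e-03]]), 'ft_force': array([-0.09837813,  0.02913653,  0.49456552]), 'torque': array([-0.00294098,  0.00491828,  0.03865658]), 'grip_width': 0.08570607311814263}
top {'fx': 495.9303654509536, 'fy': 495.9303654509536, 'cx': 253.5388956236893, 'cy': 187.63237700261874, 'rvec': array([ 2.18582106, -2.19162369,  0.05818941]), 'tvec': array([0.01610191, 0.61831802, 0.76103483])}
side {'fx': 455.9034969308144, 'fy': 455.9034969308144, 'cx': 251.33862434997243, 'cy': 197.1649676227632, 'rvec': array([ 2.14810391, -0.12171219,  0.07861836]), 'tvec': array([-0.6206305 ,  0.06568573,  0.81954548])}
```

View pics/top0.png

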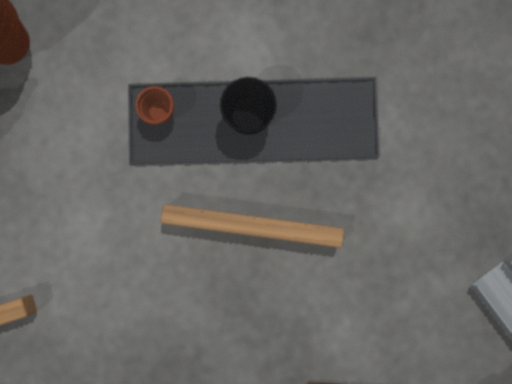

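View pics/side0.png

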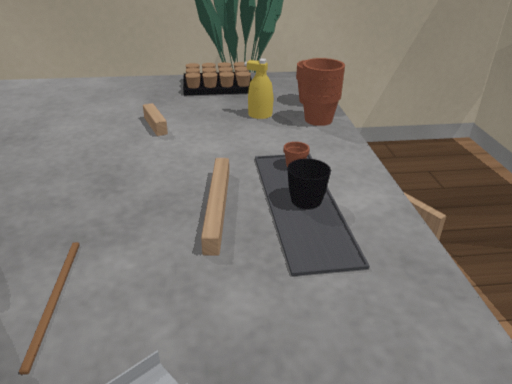

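The top view shows the long bar from (163,215) to (342,237). The tray is above it, with its front edge around row 160. The short bar is at lower left and the gripper at right, at about (495,300).

```bash
cat > h.py <<'E'
from cell import env
import cv2,numpy as np
def ray(p,uv,z):
    R=cv2.Rodrigues(p['rvec'])[0]; t=p['tvec']
    d=R.T@np.array([(uv[0]-p['cx'])/p['fx'],(uv[1]-p['cy'])/p['fy'],1]); c=-R.T@t
    return c+d*(z-c[2])/d[2]
def proj(p,X):
    return cv2.projectPoints(np.array(X,float).reshape(-1,3),p['rvec'],p['tvec'],np.array([[p['fx'],0,p['cx']],[0,p['fy'],p['cy']],[0,0,1.]]),None)[0].reshape(-1,2)
def measure(im,p,box=(100,400,120,300)):
    hsv=cv2.cvtColor(im,cv2.COLOR_RGB2HSV)
    m=((hsv[...,0]>8)&(hsv[...,0]<25)&(hsv[...,1]>90)&(hsv[...,2]>80)).astype(np.uint8)
    m2=np.zeros_like(m); a,b,c,d=box; m2[c:d,a:b]=m[c:d,a:b]
    cs,_=cv2.findContours(m2,cv2.RETR_EXTERNAL,cv2.CHAIN_APPROX_NONE)
    k=max(cs,key=cv2.contourArea); 
    return k,cv2.boxPoints(cv2.minAreaRect(k))
E
python3 - <<'E'
from h import *
p=env.camera_params("top"); im=cv2.imread("pics/top0.png")[:,:,::-1].copy()
k,b=measure(im,p); print(b)
c=np.array([ray(p,u,0.04) for u in b]); print(c.round(4), np.linalg.norm(np.diff(c,axis=0),axis=1))
cc=c[:,:2]; print("cent",cc.mean(0))
R=cv2.Rodrigues(p['rvec'])[0]; print("cam",-R.T@p['tvec'])
# tray dark mask
g=cv2.cvtColor(im,cv2.COLOR_RGB2GRAY)
for x in (145,200,300,350): print(x,g[150:176,x])
print(g[135,120:140],g[135,368:388])
E
```

```text
[[160.82785 222.70761]
 [163.3451  204.008  ]
 [343.44678 228.25247]
 [340.92953 246.95209]]
[[ 0.564   0.1557  0.04  ]
 [ 0.5924  0.1521  0.04  ]
 [ 0.5549 -0.122   0.04  ]
 [ 0.5267 -0.1179  0.04  ]] [0.02868733 0.27664513 0.02854518]
cent [0.55949123 0.01695221]
cam [0.57247057 0.01004187 0.79619536]
145 [ 68  72  69  68  69  69  70  68  68  69  69  68  66  68  77  83  94 108
 116 117 118 117 118 118 118 118]
200 [ 70  70  68  70  67  69  70  69  69  69  69  70  70  74  89 107 113 113
 113 112 110 111 109 109 112 113]
300 [ 74  72  71  71  69  71  69  69  66  63  70  79  97 102 108 110 109 107
 110 107 106 107 105 107 107 108]
350 [ 69  69  71  69  70  70  67  70  68  76  92 106 111 112 111 110 110 110
 110 108 107 107 107 102 104 104]
[115 117 119 120 119 119 119 115 100  80  64  59  63  67  66  69  69  69
  68  68] [ 70  70  70  69  70  70  65  61  64  76  92 104 109 115 117 116 116 115
 116 120]
```

Run:
```python
from h import *
p=env.camera_params("top")
P=np.array([ray(p,u,0.002) for u in [(145,165.8),(200,164.4),(300,161.9),(350,160.0)]]);print(P)
print(np.polyfit(P[:,1],P[:,0],1))
print(ray(p,(129,135),.008),ray(p,(377.5,135),.008))
# pot base check
print(ray(p,(140,165),.0))
```

```text
[[ 0.65503276  0.189269    0.002     ]
 [ 0.65702305  0.10064462  0.002     ]
 [ 0.6605634  -0.06027103  0.002     ]
 [ 0.66338137 -0.14063703  0.002     ]]
[-0.02463929  0.6595484 ]
[0.70412365 0.21413763 0.008     ] [ 0.70275093 -0.18400284  0.008     ]
[0.65656307 0.19781822 0.        ]
```

Create k.py:
```python
from h import *
import sys
# rel(target xyz, yaw deg of tool z): shift & turn from current pose (assumes commanded ~ measured)
def rel(xyz,zaz):
    s=env.read_state(); R=s['orientation']; a=np.radians(zaz)
    z=np.array([np.cos(a),np.sin(a),0]); x=np.array([0,0,-1.]); T=np.c_[x,np.cross(z,x),z]
    w=cv2.Rodrigues(R.T@T)[0].ravel(); t=R.T@(np.array(xyz)-s['ee_pos']); return w.round(4),t.round(4)
def st():
    s=env.read_state(); R=s['orientation']
    print('t',round(s['time_s'],2),'pos',s['ee_pos'].round(4),'zaz',np.degrees(np.arctan2(R[1,2],R[0,2])).round(2),'tilt',R[:,0].round(4),'F',s['ft_force'].round(2),'w',round(s['grip_width'],4))
```

```text
(no output)
```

Request:
step_arm(
  plan=[
    [[-0.07,0,0,0,0.04,-0.029,0.085],[-0.14,0,0,0,0.08,-0.058,0.085],[-0.21,0,0,0,0.12,-0.087,0.085],[-0.28,0,0,0,0.16,-0.116,0.085],[-0.35,0,0,0,0.2,-0.145,0.085],[-0.42,0,0,0,0.24,-0.174,0.085],[-0.5,0,0,0,0.28,-0.203,0.085],[-0.57,0,0,0,0.32,-0.23,0.085]],
  ],
)

```text
time_s: 0.9
ee_pos: [0.4334, -0.2645, 0.2109]
orientation: [[-0.0, 0.613, 0.79], [0.0, 0.79, -0.613], [-1.0, -0.0, -0.0]]
ft_force: [-0.4, -0.1, -0.5]
grip_width: 0.0847
```

```bash
python3 -c "
from k import *
st(); print(rel([0.575,0.131,0.12],-7.76))"
```

```text
t 0.9 pos [ 0.4334 -0.2645  0.2109] zaz -37.8 tilt [-3.e-04  1.e-04 -1.e+00] F [-0.36 -0.14 -0.53] w 0.0847
(array([-5.242e-01, -3.000e-04,  1.000e-04]), array([ 0.0909,  0.3993, -0.1305]))
```

Request:
step_arm(
  plan=[
    [[-0.07,0,0,0,0.046,-0.015,0.085],[-0.14,0,0,0,0.09,-0.03,0.085],[-0.21,0,0,0,0.135,-0.045,0.085],[-0.28,0,0,0.01,0.18,-0.06,0.085],[-0.35,0,0,0.02,0.225,-0.075,0.085],[-0.42,0,0,0.03,0.27,-0.09,0.085],[-0.48,0,0,0.04,0.315,-0.104,0.085],[-0.524,0,0,0.05,0.36,-0.117,0.085]],
  ],
)

```text
time_s: 1.7
ee_pos: [0.5624, 0.0908, 0.1605]
orientation: [[-0.0, 0.137, 0.991], [-0.0, 0.991, -0.137], [-1.0, -0.0, -0.0]]
ft_force: [1.8, -0.4, -0.3]
grip_width: 0.085
```

```bash
python3 -c "
from k import *
st(); print(rel([0.575,0.131,0.09],-7.76))"
```

```text
t 1.7 pos [0.5624 0.0908 0.1605] zaz -7.85 tilt [-2.e-04 -1.e-04 -1.e+00] F [ 1.83 -0.35 -0.31] w 0.085
(array([-0.0015, -0.0001,  0.0002]), array([0.0705, 0.0415, 0.007 ]))
```

Request:
step_arm(
  plan=[
    [[-0.001,0,0,0.015,0.02,0.004,0.085],[-0.001,0,0,0.03,0.041,0.007,0.085],[-0.001,0,0,0.045,0.041,0.007,0.085],[-0.001,0,0,0.06,0.041,0.007,0.085],[-0.001,0,0,0.07,0.041,0.007,0.085],[-0.001,0,0,0.07,0.041,0.007,0.085],[-0.001,0,0,0.07,0.041,0.007,0.085],[-0.001,0,0,0.07,0.041,0.007,0.085]],
  ],
)

```text
time_s: 2.5
ee_pos: [0.5754, 0.1284, 0.092]
orientation: [[0.002, 0.138, 0.99], [0.0, 0.99, -0.138], [-1.0, 0.0, 0.002]]
ft_force: [0.4, 0.8, 0.2]
grip_width: 0.0846
```

```bash
python3 -c "
from k import *
st(); print(rel([0.575,0.131,0.013],-7.76))
p=env.camera_params('wrist');im=env.snapshot('wrist'); cv2.imwrite('pics/w1.png',im[:,:,::-1]); cv2.imwrite('pics/t1.png',env.snapshot('top')[:,:,::-1])
R=env.read_state()
print(proj(p,[[0.575,0.131,.04],[0.575-.03,.131+.004,.04],[0.5784,0.1557,.04]]))
import numpy as np
"
```

```text
t 2.5 pos [0.5754 0.1284 0.092 ] zaz -7.96 tilt [ 1.6e-03  2.0e-04 -1.0e+00] F [0.43 0.83 0.15] w 0.0846
(array([-0.0034,  0.0016, -0.0004]), array([ 0.079 ,  0.0025, -0.0009]))
[[252.79226053 201.71850767]
 [211.84211998 202.01582055]
 [252.61993022 168.38268773]]
```

View pics/w1.png

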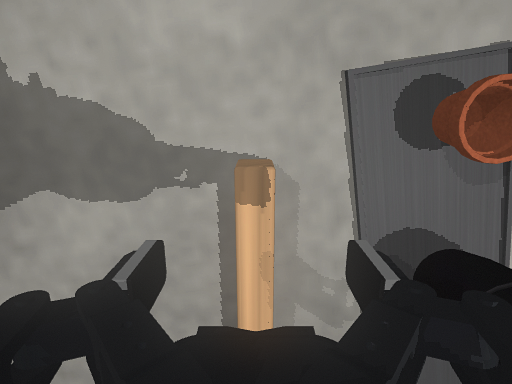

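View pics/t1.png

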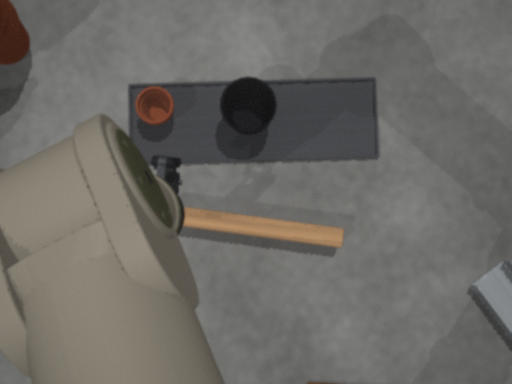

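The wrist view shows the bar centred between the fingers, at col ~255 with its end at row ~160. I'll descend and close.

Request:
step_arm(
  plan=[
    [[0,0,0,0.02,0.002,0,0.085],[0,0,0,0.04,0.002,0,0.085],[0,0,0,0.06,0.002,0,0.085],[0,0,0,0.072,0.002,0,0.085],[0,0,0,0.079,0.002,0,0.085],[0,0,0,0.079,0.002,0,0.06],[0,0,0,0.079,0.002,0,0.045],[0,0,0,0.079,0.002,0,0.036]],
  ],
)

```text
time_s: 3.4
ee_pos: [0.5758, 0.1311, 0.0131]
orientation: [[0.002, 0.138, 0.99], [0.0, 0.99, -0.138], [-1.0, 0.001, 0.002]]
ft_force: [-0.1, -0.7, -0.2]
grip_width: 0.0436
```

Request:
step_arm(
  plan=[
    [[0,0,0,0,0,0,0.03],[0,0,0,0,0,0,0.025],[0,0,0,0,0,0,0.02],[0,0,0,0,0,0,0.015],[0,0,0,0,0,0,0.01],[0,0,0,0,0,0,0.01],[0,0,0,0,0,0,0.01],[0,0,0,0,0,0,0.01]],
  ],
  newtons=50,
)

```text
time_s: 4.2
ee_pos: [0.5757, 0.131, 0.0132]
orientation: [[0.002, 0.138, 0.99], [0.0, 0.99, -0.138], [-1.0, 0.0, 0.002]]
ft_force: [-1.9, -0.2, 6.4]
grip_width: 0.0279
```

```bash
python3 -c "
from k import *
st()
cv2.imwrite('pics/t2.png',env.snapshot('top')[:,:,::-1]); cv2.imwrite('pics/s2.png',env.snapshot('side')[:,:,::-1])
"
```

```text
t 4.2 pos [0.5757 0.131  0.0132] zaz -7.91 tilt [ 1.6e-03  2.0e-04 -1.0e+00] F [-1.88 -0.2   6.36] w 0.0279
```

View pics/t2.png

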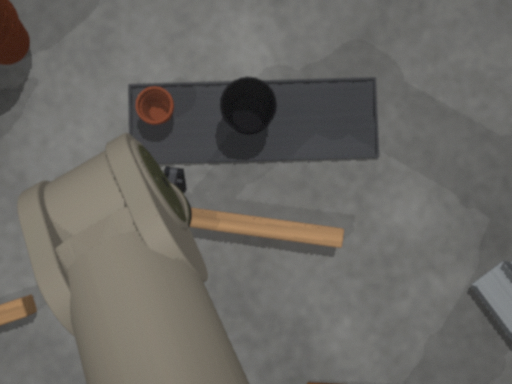

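View pics/s2.png

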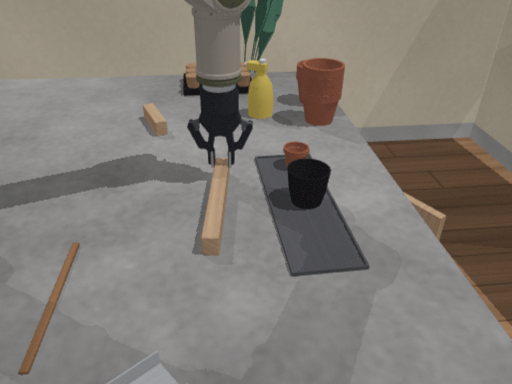

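The bar is gripped. The right end hasn't moved and is still at (342,237). Next I swing the left end about the right end.

Request:
step_arm(
  plan=[
    [[0.0125,0,0,0,0,0.0032,0.01],[0.025,0,0,0,-0.0001,0.0064,0.01],[0.0375,0,0,0,-0.0002,0.0096,0.01],[0.05,0,0,0,-0.0003,0.0127,0.01],[0.0625,0,0,0,-0.0005,0.0159,0.01],[0.075,0,0,0,-0.0007,0.0191,0.01],[0.0875,0,0,0,-0.001,0.0223,0.01],[0.1,0,0,0,-0.0013,0.0255,0.01]],
  ],
)

```text
time_s: 5.1
ee_pos: [0.5987, 0.128, 0.0132]
orientation: [[-0.002, 0.235, 0.972], [0.001, 0.972, -0.235], [-1.0, 0.001, -0.002]]
ft_force: [-9.9, 2.4, 12.1]
grip_width: 0.0282
```

```bash
python3 -c "
from k import *
st()
cv2.imwrite('pics/t3.png',env.snapshot('top')[:,:,::-1])
"
```

```text
t 5.1 pos [0.5987 0.128  0.0132] zaz -13.58 tilt [-0.002   0.0014 -1.    ] F [-9.91  2.37 12.12] w 0.0282
```

View pics/t3.png

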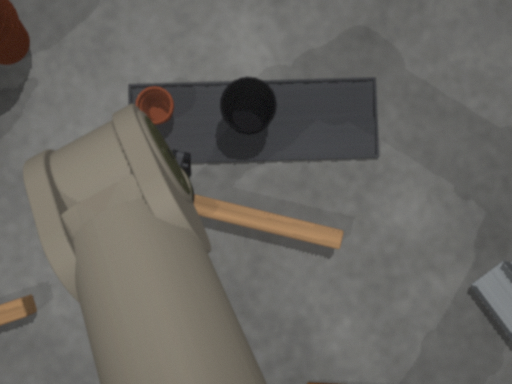

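Right end still at about (341,238), so the pivot is holding. I'll ease off the downward press slightly and carry on.

Request:
step_arm(
  plan=[
    [[0.0145,0,0,-0.0003,0,0.0037,0.01],[0.029,0,0,-0.0005,-0.0001,0.0074,0.01],[0.0435,0,0,-0.0005,-0.0002,0.0111,0.01],[0.058,0,0,-0.0005,-0.0004,0.0148,0.01],[0.0725,0,0,-0.0005,-0.0007,0.0185,0.01],[0.087,0,0,-0.0005,-0.001,0.0222,0.01],[0.087,0,0,-0.0005,-0.001,0.0222,0.01],[0.087,0,0,-0.0005,-0.001,0.0222,0.01]],
  ],
)

```text
time_s: 5.95
ee_pos: [0.6214, 0.121, 0.0132]
orientation: [[0.0, 0.319, 0.948], [0.001, 0.948, -0.319], [-1.0, 0.001, -0.0]]
ft_force: [-4.1, 2.0, 4.9]
grip_width: 0.0283
```

```bash
python3 -c "
from k import *
st()
cv2.imwrite('pics/t4.png',env.snapshot('top')[:,:,::-1]);cv2.imwrite('pics/w4.png',env.snapshot('wrist')[:,:,::-1])
"
```

```text
t 5.95 pos [0.6214 0.121  0.0132] zaz -18.59 tilt [ 3.0e-04  1.3e-03 -1.0e+00] F [-4.13  1.96  4.86] w 0.0283
```

View pics/t4.png

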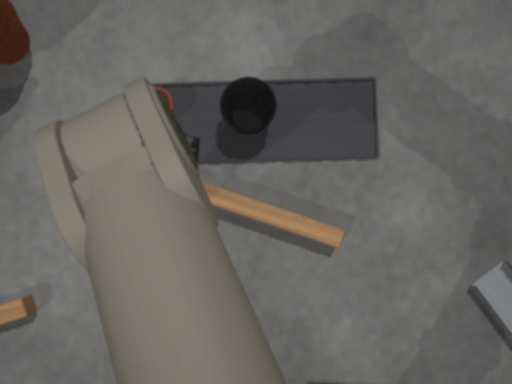

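View pics/w4.png

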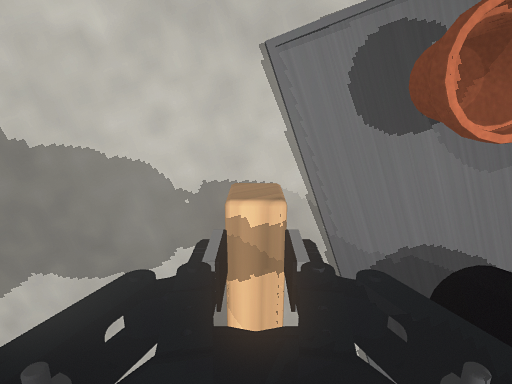

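The left end is close to the tray at (253,190) in the wrist view, and the right end is still at about (341,238). Now I open the fingers and go straight up.

Request:
step_arm(
  plan=[
    [[0,0,0,0,0,0,0.04],[0,0,0,0,0,0,0.055],[0,0,0,0,0,0,0.055],[0,0,0,-0.015,0,0,0.055],[0,0,0,-0.035,0,0,0.055],[0,0,0,-0.065,0,0,0.06],[0,0,0,-0.1,0,0,0.085],[0,0,0,-0.12,0,0,0.085]],
  ],
)

```text
time_s: 6.85
ee_pos: [0.6227, 0.1203, 0.137]
orientation: [[0.004, 0.319, 0.948], [0.001, 0.948, -0.319], [-1.0, 0.002, 0.004]]
ft_force: [0.9, -0.3, -0.1]
grip_width: 0.0848
```

```bash
python3 -c "
from k import *
st(); print(rel([0.549,-0.097,0.11],-18.5))
"
```

```text
t 6.85 pos [0.6227 0.1203 0.137 ] zaz -18.61 tilt [ 0.0044  0.001  -1.    ] F [ 0.87 -0.33 -0.15] w 0.0848
(array([-0.002 ,  0.0039, -0.0024]), array([ 0.0265, -0.2295, -0.0006]))
```

Request:
step_arm(
  plan=[
    [[0,0,0,0,-0.04,0,0.085],[0,0,0,0,-0.08,0,0.085],[0,0,0,0,-0.12,0,0.085],[0,0,0,0,-0.16,0,0.085],[0,0,0,0.01,-0.2,0,0.085],[0,0,0,0.02,-0.23,0,0.085],[0,0,0,0.03,-0.23,0,0.085],[0,0,0,0.03,-0.23,0,0.085]],
  ],
)

```text
time_s: 7.65
ee_pos: [0.5473, -0.0989, 0.1022]
orientation: [[-0.001, 0.321, 0.947], [0.0, 0.947, -0.321], [-1.0, -0.0, -0.001]]
ft_force: [0.4, 1.2, 0.0]
grip_width: 0.0848
```

```bash
python3 -c "
from k import *
st()
p=env.camera_params('top')
im=env.snapshot('top');cv2.imwrite('pics/t5.png',im[:,:,::-1]);q=env.camera_params('wrist');cv2.imwrite('pics/w5.png',env.snapshot('wrist')[:,:,::-1])
k,b=measure(im,p);print(b); c=np.array([ray(p,u,.04) for u in b]);print(c.round(4))
print(proj(q,[[0.549,-0.097,.04]]))
"
```

```text
t 7.65 pos [ 0.5473 -0.0989  0.1022] zaz -18.73 tilt [-1.2e-03  2.0e-04 -1.0e+00] F [0.44 1.22 0.01] w 0.0848
[[166.35095 188.86475]
 [172.32364 171.2453 ]
 [328.679   224.24713]
 [322.7063  241.86658]]
[[ 0.6156  0.1476  0.04  ]
 [ 0.6426  0.1387  0.04  ]
 [ 0.561  -0.0997  0.04  ]
 [ 0.5344 -0.0903  0.04  ]]
[[255.12786417 200.20037269]]
```

View pics/t5.png

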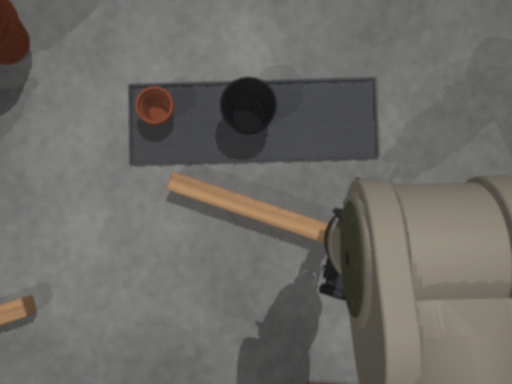

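View pics/w5.png

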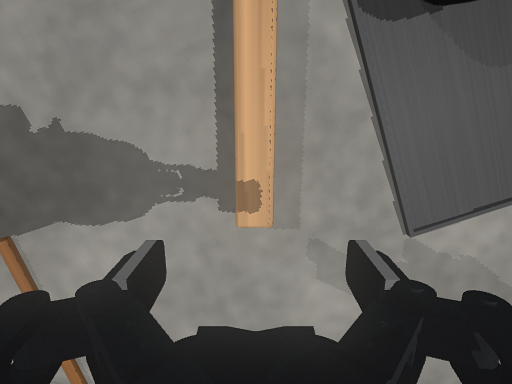

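Left end at about (0.629, 0.144), and the right end has not moved, at about (0.539, -0.121). Descending to grip the right end.

Request:
step_arm(
  plan=[
    [[0,0,0,0.02,0.004,0,0.085],[0,0,0,0.045,0.004,0,0.085],[0,0,0,0.065,0.004,0,0.085],[0,0,0,0.08,0.004,0,0.085],[0,0,0,0.088,0.004,0,0.085],[0,0,0,0.088,0.004,0,0.06],[0,0,0,0.088,0.004,0,0.045],[0,0,0,0.088,0.004,0,0.036]],
  ],
)

```text
time_s: 8.55
ee_pos: [0.5503, -0.0944, 0.0156]
orientation: [[0.002, 0.319, 0.948], [-0.0, 0.948, -0.319], [-1.0, 0.0, 0.002]]
ft_force: [0.1, -0.2, 0.2]
grip_width: 0.0438
```

Request:
step_arm(
  plan=[
    [[0,0,0,0,0,0,0.03],[0,0,0,0,0,0,0.025],[0,0,0,0,0,0,0.02],[0,0,0,0,0,0,0.015],[0,0,0,0,0,0,0.01],[0,0,0,0,0,0,0.01],[0,0,0,0,0,0,0.01],[0,0,0,-0.0004,0,0,0.01]],
  ],
)

```text
time_s: 9.35
ee_pos: [0.5498, -0.0945, 0.0157]
orientation: [[0.001, 0.319, 0.948], [-0.0, 0.948, -0.319], [-1.0, 0.0, 0.001]]
ft_force: [0.1, 0.3, 0.6]
grip_width: 0.0275
```

```bash
python3 -c "
from k import *
st()
p=env.camera_params('top')
im=env.snapshot('top');cv2.imwrite('pics/t6.png',im[:,:,::-1])
k,b=measure(im,p);c=np.array([ray(p,u,.04) for u in b]);print(c.round(4))
"
```

```text
t 9.35 pos [ 0.5498 -0.0945  0.0157] zaz -18.62 tilt [ 1.2e-03 -3.0e-04 -1.0e+00] F [0.08 0.28 0.63] w 0.0275
[[ 0.6151  0.1477  0.04  ]
 [ 0.6423  0.139   0.04  ]
 [ 0.5694 -0.0801  0.04  ]
 [ 0.5425 -0.0709  0.04  ]]
```

View pics/t6.png

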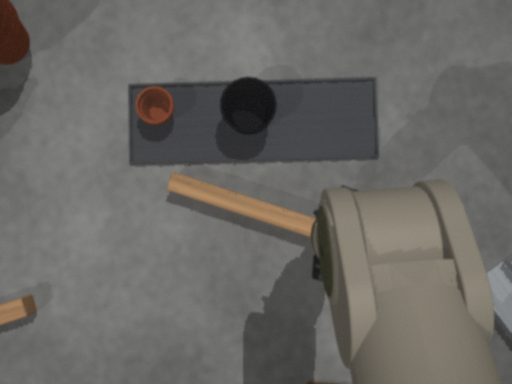

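Request:
step_arm(
  plan=[
    [[-0.0146,0,0,0,0,0.0037,0.01],[-0.0292,0,0,0,0.0001,0.0073,0.01],[-0.0438,0,0,0,0.0002,0.011,0.01],[-0.0584,0,0,0,0.0004,0.0146,0.01],[-0.073,0,0,0,0.0007,0.0183,0.01],[-0.0876,0,0,0,0.001,0.0219,0.01],[-0.1022,0,0,0,0.0013,0.0256,0.01],[-0.1164,0,0,0,0.0017,0.0292,0.01]],
  ],
)

```text
time_s: 10.2
ee_pos: [0.5757, -0.1014, 0.0157]
orientation: [[-0.004, 0.205, 0.979], [0.0, 0.979, -0.205], [-1.0, -0.001, -0.004]]
ft_force: [-13.3, 2.8, 16.9]
grip_width: 0.0278
```

```bash
python3 -c "
from k import *
st()
p=env.camera_params('top')
im=env.snapshot('top');cv2.imwrite('pics/t7.png',im[:,:,::-1])
k,b=measure(im,p);c=np.array([ray(p,u,.04) for u in b]);print(c.round(4))
"
```

```text
t 10.2 pos [ 0.5757 -0.1014  0.0157] zaz -11.86 tilt [-4.e-03  1.e-04 -1.e+00] F [-13.28   2.82  16.89] w 0.0278
[[ 0.6089  0.1472  0.04  ]
 [ 0.6378  0.1418  0.04  ]
 [ 0.5927 -0.086   0.04  ]
 [ 0.564  -0.0801  0.04  ]]
```

View pics/t7.png

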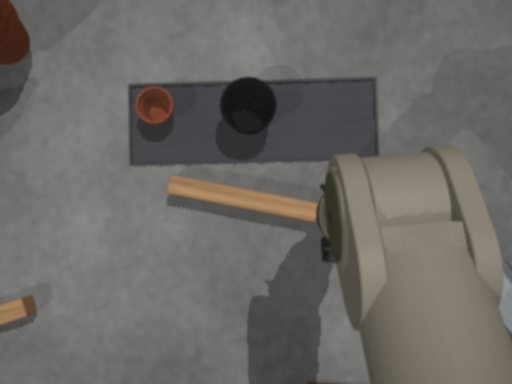

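```bash
python3 -c "
from k import *
p=env.camera_params('top')
for n in ['t5','t6','t7']:
    im=cv2.imread(f'pics/{n}.png')[:,:,::-1].copy()
    k,b=measure(im,p,(100,310,120,300)); k=k.reshape(-1,2)
    k=k[k[:,0]<300]; 
    # top edge & bottom edge line fits between cols 190..295
    for f in (min,max):
        xs=np.arange(190,296); ys=np.array([f(k[k[:,0]==x,1]) for x in xs])
        a=np.polyfit(xs,ys,1); P=ray(p,(190,np.polyval(a,190)),.04);Q=ray(p,(290,np.polyval(a,290)),.04)
        s=(P-Q)/(P-Q)[1]; print(n,f.__name__,'ang',np.degrees(np.arctan(s[0])).round(2),'x at y=.144',(P+s*(.144-P[1]))[0].round(4),end=' ')
    l=k[k[:,0].argmin()]; print('leftmost',l, ray(p,l,.04).round(4))
"
```

```text
t5 min ang 18.79 x at y=.144 0.6432 t5 max ang 18.9 x at y=.144 0.6153 leftmost [168 184] [0.623  0.1452 0.04  ]
t6 min ang 18.24 x at y=.144 0.6426 t6 max ang 18.34 x at y=.144 0.6147 leftmost [168 184] [0.623  0.1452 0.04  ]
t7 min ang 11.17 x at y=.144 0.6373 t7 max ang 11.32 x at y=.144 0.6097 leftmost [168 186] [0.6199 0.1452 0.04  ]
```

Left end slid back about 5 mm, because the arm lags under roughly 15 N of downward press. I'll reduce the press and add a small forward bias.

Request:
step_arm(
  plan=[
    [[-0.01,0,0,-0.0006,0,0.004,0.01],[-0.02,0,0,-0.0008,0.0001,0.008,0.01],[-0.03,0,0,-0.0008,0.0002,0.0115,0.01],[-0.04,0,0,-0.0008,0.0003,0.014,0.01],[-0.05,0,0,-0.0008,0.0004,0.0165,0.01],[-0.06,0,0,-0.0008,0.0006,0.019,0.01],[-0.07,0,0,-0.0008,0.0007,0.0215,0.01],[-0.08,0,0,-0.0008,0.0009,0.024,0.01]],
  ],
)

```text
time_s: 11.05
ee_pos: [0.6006, -0.1063, 0.0158]
orientation: [[-0.002, 0.127, 0.992], [-0.0, 0.992, -0.127], [-1.0, -0.0, -0.002]]
ft_force: [-6.0, 0.4, 7.2]
grip_width: 0.0281
```

```bash
cat > m.py <<'E'
from k import *
def edges(n,x0=185,x1=285):
    p=env.camera_params('top')
    st(); im=env.snapshot('top');cv2.imwrite(f'pics/{n}.png',im[:,:,::-1])
    k,b=measure(im,p,(100,400,120,300)); k=k.reshape(-1,2)
    for f in (min,max):
        xs=np.arange(x0,x1); ys=np.array([f(k[k[:,0]==x,1]) for x in xs])
        a=np.polyfit(xs,ys,1); P=ray(p,(x0,np.polyval(a,x0)),.04);Q=ray(p,(x1,np.polyval(a,x1)),.04)
        s=(P-Q)/(P-Q)[1]; print(n,f.__name__,'ang',np.degrees(np.arctan(s[0])).round(2),'x at y=.144',(P+s*(.144-P[1]))[0].round(4),'x at -.136',(P+s*(-.136-P[1]))[0].round(4))
    l=k[k[:,0].argmin()]; r=k[k[:,0].argmax()]; print('left/rightmost',ray(p,l,.04).round(4),ray(p,r,.04).round(4))
E
python3 -c "
from m import *
edges('t8')"
```

```text
t 11.05 pos [ 0.6006 -0.1063  0.0158] zaz -7.32 tilt [-1.7e-03 -1.0e-04 -1.0e+00] F [-6.02  0.36  7.22] w 0.0281
t8 min ang 6.7 x at y=.144 0.6432 x at -.136 0.6102
t8 max ang 6.84 x at y=.144 0.6155 x at -.136 0.5819
left/rightmost [0.6184 0.1436 0.04  ] [ 0.5888 -0.0883  0.04  ]
```

View pics/t8.png

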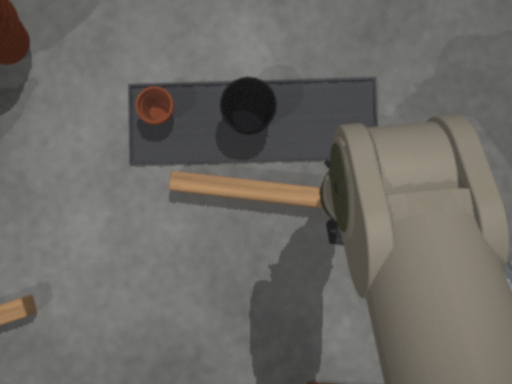

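Request:
step_arm(
  plan=[
    [[-0.009,0,0,-0.0003,0,0.0024,0.01],[-0.018,0,0,-0.0003,0,0.0047,0.01],[-0.027,0,0,-0.0003,0.0001,0.007,0.01],[-0.036,0,0,-0.0003,0.0002,0.0092,0.01],[-0.045,0,0,-0.0003,0.0003,0.0115,0.01],[-0.054,0,0,-0.0003,0.0004,0.0137,0.01],[-0.063,0,0,-0.0003,0.0005,0.016,0.01],[-0.072,0,0,-0.0003,0.0006,0.0183,0.01]],
  ],
)

```text
time_s: 11.9
ee_pos: [0.6198, -0.108, 0.0159]
orientation: [[0.0, 0.056, 0.998], [0.0, 0.998, -0.056], [-1.0, 0.0, 0.0]]
ft_force: [0.1, 0.3, -1.5]
grip_width: 0.0279
```

```bash
python3 -c "
from m import *
edges('t9')"
```

```text
t 11.9 pos [ 0.6198 -0.108   0.0159] zaz -3.2 tilt [ 2.e-04  1.e-04 -1.e+00] F [ 0.06  0.29 -1.46] w 0.0279
t9 min ang 2.77 x at y=.144 0.645 x at -.136 0.6314
t9 max ang 2.92 x at y=.144 0.6173 x at -.136 0.603
left/rightmost [0.6291 0.1422 0.04  ] [ 0.6055 -0.0931  0.04  ]
```

Request:
step_arm(
  plan=[
    [[-0.011,0,0,0.0004,0,0.0024,0.01],[-0.023,0,0,0.0004,0,0.005,0.01],[-0.034,0,0,0.0004,0.0001,0.008,0.01],[-0.046,0,0,0.0004,0.0002,0.0105,0.01],[-0.057,0,0,0.0004,0.0003,0.013,0.01],[-0.066,0,0,0.0004,0.0004,0.0155,0.01],[-0.074,0,0,0.0004,0.0006,0.0175,0.01],[-0.074,0,0,0.0004,0.0006,0.0175,0.01]],
  ],
)

```text
time_s: 12.75
ee_pos: [0.6372, -0.1084, 0.0158]
orientation: [[0.0, -0.018, 1.0], [-0.0, 1.0, 0.018], [-1.0, -0.0, 0.0]]
ft_force: [-3.9, -0.9, 4.5]
grip_width: 0.0277
```

```bash
python3 -c "
from m import *
edges('t10')"
```

```text
t 12.75 pos [ 0.6372 -0.1084  0.0158] zaz 1.04 tilt [ 0.e+00 -1.e-04 -1.e+00] F [-3.93 -0.9   4.49] w 0.0277
t10 min ang -1.72 x at y=.144 0.6427 x at -.136 0.6511
t10 max ang -1.71 x at y=.144 0.6143 x at -.136 0.6226
left/rightmost [0.6414 0.1407 0.04  ] [ 0.6223 -0.0963  0.04  ]
```

View pics/t10.png

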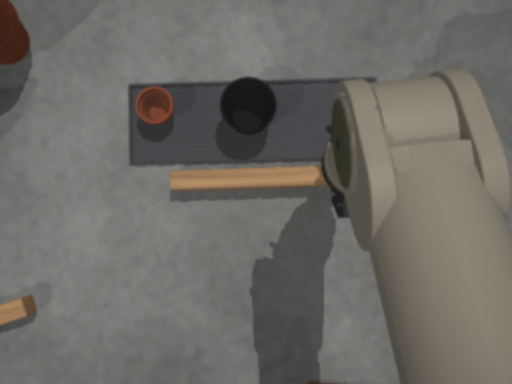

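The bar now lies parallel to the tray, with its front edge about 12–13 mm off at both ends. I release, go up, and clear out.

Request:
step_arm(
  plan=[
    [[0,0,0,0,0,0,0.04],[0,0,0,0,0,0,0.055],[0,0,0,0,0,0,0.055],[0,0,0,-0.015,0,0,0.055],[0,0,0,-0.035,0,0,0.055],[0,0,0,-0.065,0,0,0.06],[0,0,0,-0.1,0,0,0.08],[0,0,0,-0.13,0,0,0.08]],
  ],
)

```text
time_s: 13.6
ee_pos: [0.6375, -0.1081, 0.1488]
orientation: [[0.002, -0.018, 1.0], [-0.0, 1.0, 0.018], [-1.0, -0.0, 0.002]]
ft_force: [0.4, -0.0, 0.4]
grip_width: 0.0799
```

Request:
step_arm(
  plan=[
    [[0,0,0,0,-0.03,-0.02,0.08],[0,0,0,-0.01,-0.06,-0.05,0.08],[0,0,0,-0.02,-0.09,-0.08,0.08],[0,0,0,-0.03,-0.12,-0.1,0.08],[0,0,0,-0.03,-0.15,-0.12,0.08],[0,0,0,-0.03,-0.18,-0.13,0.08],[0,0,0,-0.03,-0.2,-0.13,0.08],[0,0,0,-0.03,-0.2,-0.13,0.08]],
  ],
)

```text
time_s: 14.4
ee_pos: [0.5099, -0.3143, 0.1761]
orientation: [[0.0, -0.012, 1.0], [-0.001, 1.0, 0.012], [-1.0, -0.001, 0.0]]
ft_force: [0.6, 0.6, 0.2]
grip_width: 0.0799
```

```bash
python3 -c "
from m import *
edges('t11',190,330);cv2.imwrite('pics/s11.png',env.snapshot('side')[:,:,::-1])"
```

```text
t 14.4 pos [ 0.5099 -0.3143  0.1761] zaz 0.71 tilt [ 5.0e-04 -1.3e-03 -1.0e+00] F [0.62 0.6  0.16] w 0.0799
t11 min ang -1.69 x at y=.144 0.6429 x at -.136 0.6511
t11 max ang -1.51 x at y=.144 0.6148 x at -.136 0.6222
left/rightmost [0.6414 0.1407 0.04  ] [ 0.6268 -0.1345  0.04  ]
```

View pics/t11.png

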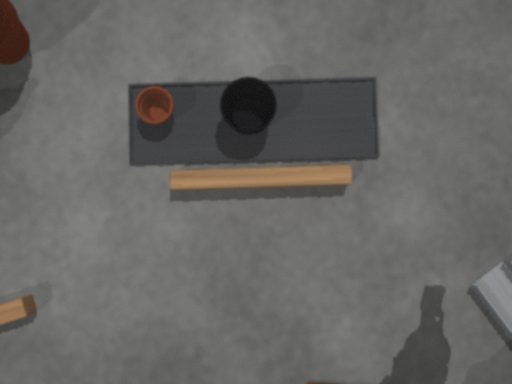

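View pics/s11.png

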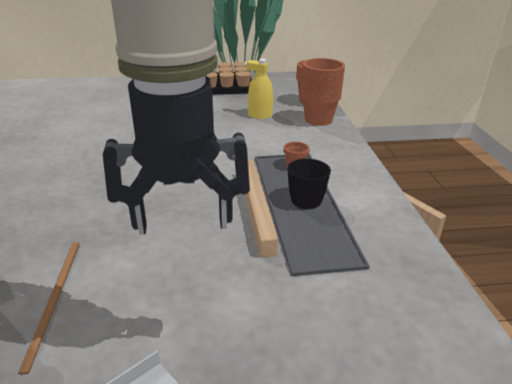

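The bar lies flat in front of the tray, from (171,180) to (350,176) in the top view, with the robot clear of it. Handing the job in.

```bash
python3 -c "
from cell import env
print(env.close_job())"
```

```text
the job is handed in; nothing more can be done
None
```

I walked the kerb bar up to the tray in two swings without lifting it, let go, moved the arm clear and handed the job in at about 14.5 s.

- **First swing:** I gripped the left end and swung it forward to the tray. The right end stayed within about 2 mm of where it lay.
- **Second swing:** I gripped the right end and swung it forward. Partway through, the left end slid back about 5 mm because the gripper was pressing the bar down and the arm lagged. I eased the press and added a small forward correction, which brought the left end back. It finished within about 2 mm of where the first swing left it.
- **Possible slight unload:** late in the second swing the wrist force read about -1.5 N vertically, close to the weight at that end of the bar. I lowered the gripper 0.4 mm straight away and saw no sign of lift in the tool height or the pictures.

My last top view put the gap at about 13 mm on the left and 12 mm on the right. The bar was parallel to the tray within about 0.3°. It spanned y from about -0.135 to 0.14 m, inside the tray's -0.185 to 0.215 m. The side view showed it flat on the counter and off the rim, with the pots in place and the gripper well clear. The highest wrist force I read was about 22 N.

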